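# Unlock and draw a snapped-in cast carrier out of its holder

### The arm

A 6-joint arm with a two-finger parallel gripper is mounted at the origin on a cart in front of the work surface, level with it; the furniture and walls round the work are solid. World frame = base frame: x ahead of the robot, y to its left, z up, the work surface at z = 0. Lengths are in m, angles in rad, forces in N, time in s.
With the tool pointing down it reaches from about 0.425 to 0.95 m from the base axis. Payload 14.7 kg.
Tool frame: the origin (TCP) lies between the finger pads; the fingertips stand arm.tip_extent ahead of it and the grasp point (between the pads) is the TCP (arm.tip_extent is the distance from the TCP to the fingertips, in m); z points along the fingers, y is the direction in which the jaws open and shut (so a half turn about z gives the same grasp; the last joint's range is limited). The gripper opens to 85 mm and grips with 20 to 120 N. Pads are 22 mm wide; open, the fingers measure 114 mm over their backs; the gripper's body (76 mm by 85 mm) begins 54 mm behind the grasp point. The pads swing forward as they close: fully open they stand 13 mm farther back than shut.
Start: joints at [-1.304, 0.48, 1.596, -0, 1.065, -0.047], TCP at [0.201, -0.618, 0.25] pointing down, gripper open.
Joint ranges: [-2.75, 2.75], [-0.82, 2.05], [0.23, 2.67], [-1.56, 4.7], [0.09, 2.69], [-2.92, 2.92]. Speed limits (rad/s): [1.89, 1.89, 2.39, 3.01, 3.01, 3.01].

### API

Orientations are given as a rotation vector (axis times angle).
In Python, from workcell import arm gives the robot as it stands.
- The arm moves only by the tool step_arm, never from a script. Its argument "deltas" is a list of rows, each an object of numbers: "x", "y", "z": the shift along the tool's x, y, z in mm; "yaw": the turn about the tool's z in degrees; "claw": the opening, from 0 (shut) to 1 (fully open). In form: [{"x": .., "y": .., "z": .., "yaw": .., "claw": ..}, ...]. A call has 1 to 5 rows; each row is the pose to reach, as a shift and turn from the pose commanded when the call began, along the tool's axes at that moment; what a row does not reach only later rows make up. A row lasts 1/8 s, in which the tool goes at most 62.5 mm and 10.7 degrees, less where a joint would pass 70% of its speed; a pose out of reach is approached as far as the arm can. A call with a gripper value outside its range is refused whole. The fingers move at their own pace and stop on an object; the grip force is fixed at half the most. Time passes only in rows, so rows that repeat a pose let the fingers close. It gives the time, the measured TCP pose, the force and the opening at its end, in the units of the state.
- arm.get_state(): the state, without advancing time (a new reading comes with each control period).
- arm.read_camera(name): name is "scene" or "side" or "wrist"; returns a dict with "image" (384x512x3 uint8, red, green, blue), "mtx" (3x3 intrinsics, pixels), "pose" (4x4, takes a point from camera to world coordinates); the wrist camera has in their place "hand_eye" (4x4, takes a point from camera to tool coordinates, whose origin is the TCP and whose axes are the flange's). Camera axes: x right, y down, z forward; pixel columns grow to the right and rows downward; lengths in m; the calibration is good to about 2 mm. The wrist camera is an equidistant fisheye: a pixel r from the principal point sees the ray r / f radians off the axis. A picture is of the moment at which its call begins: read the wrist's pose just before it. There is no depth.
- arm.hand_in(): hands the job in, once; it reports no verdict.
The state is a dict: "t": time; "joint_positions": joint angles; "joint_vel": joint speeds; "joint_efforts": joint torques, N m; "tcp_pos": TCP position; "ee_rot": TCP orientation; "wrist_force": force on the tool from outside, world axes, zero at the start; "wrist_torque": the same for the moment, N m; "grip_width": opening from 0.0 (shut) to 1.0 (fully open).
Only numpy, scipy, OpenCV 4.12 (cv2) and the standard library are available. Lean on these libraries where they do the work, as an engineer would, in place of code of your own. Each camera call takes 0.05 s, during which the arm holds its last target.

### The job

Turn the knurled lock ring of the holder counter-clockwise (seen from above) to its stop to draw the locking bolt, then pull the blue carrier plate by its upright tab straight out of the holder, past its spring detent, until it lies flat on the bench a few centimetres clear of the rails. Leave the plaster cast standing on its black pad without touching it, leave the ring unlocked, and do not disturb the bottle, jar and other cast near by.

Things in the scene. Friction and masses are not known exactly. Their poses are not given: they have to be found in the camera images.
- holder: Aluminium holder screwed to the bench. Origin on the bench on its centre line; its own -x is the way the carrier comes out, z up. Two lipped rails run along x from +8 to +74 mm, outer faces at y = +-62 mm, 20 mm high, back stop behind them to x = 85 mm. The lock stands on the +y side, at x = -7, y = +110 mm; its 15 mm high bolt guide runs from there to the rail.
- detent (a point): Midpoint between the two spring rollers (one in each rail, at the holder's x = 40 mm) that snap into notches in the carrier's sides. Freeing the carrier takes a pull of roughly 10 to 17 N over the first few mm; then it slides at about 4 N, and the rollers push it a few mm onward as its rear end leaves them.
- ring_centre (a point): Centre of the knurled steel lock ring, on its upright axis: 47 mm in diameter, 22 mm high (z = 36 to 58 mm). Below it only a barrel of radius 18 mm (foot of radius 26 mm, 12 mm high), so it can be gripped across its diameter from above. A red mark lies on its top.
- lock_ring (a joint): Angle of the lock ring in rad: 0 locked, grows counter-clockwise seen from above to the stop at 1.3 (starts at 0 to 0.15). It draws the bolt 14 mm per rad; the bolt is out of the carrier's way from about 1.0. The ring is lightly stiff (0.05 N m) and stays where it is left.
- carrier: Loose blue plate, about 0.35 kg, 12 mm thick, flat on the bench. Origin at its underside on its centre line, at the front edge of the wide part; at the start it coincides with the holder's origin and axes. Wide part (in the rails) x = 0 to 70 mm, 92 mm wide; neck x = -65 to 0 mm, 44 mm wide. It is wholly out of the rails when its origin is at x = -62 mm in the holder's frame.
- tab (a point): Middle of the inner (+x) face of the carrier's upright pull tab, 58 mm in front of the carrier's origin, 29 mm above the bench. Tab 64 mm wide, 8 mm thick, top 46 mm above the bench; low side webs (top 26 mm) at y = +-22 to 28 mm run 16 mm back from it. Between this face and the cast (65 mm) a finger can come down behind the tab and pull it toward -x.
- seat (a point): Point on the carrier where the cast's centre belongs: 38.5 mm behind the carrier's origin (+x), 29.5 mm above its underside; the black rubber pad under it is 2 mm thick.
- cast_centre (a point): Centre (half-way up) of the yellow plaster jaw cast, 51 x 66 x 31 mm, 75 g, standing loose on the carrier's pad, its top 45 mm above the bench.
- amber_jar: Bystander: brown jar with black lid, diameter 41 mm, 78 mm high; origin at the centre of its underside.
- green_cast: Bystander: green plaster jaw cast 51 x 66 x 31 mm; origin at the centre of its underside.
- dropper: Bystander: white dropper bottle with blue tip, diameter 33 mm, 80 mm high; origin at the centre of its underside.
Not all that is in view belongs to the job. Leave any orange look-alike of the part that bears cast_centre alone. Of the things shaped like the holder, the aluminium one is meant.

How it is judged:
On the way, in this order (a step that is already met when the one before it is completed fails the run):
1. the lock ring is turned to unlocked while the carrier is still in the holder (value of joint lock_ring above 1.05 rad and x of carrier in the frame of holder above -0.01 m), for 0.2 s.
2. the carrier is pulled past its detent and out of the rails (x of carrier in the frame of holder below -0.064 m), for 0.2 s.
At the end, for the whole second after the job is handed in: The ring is at 1.05 rad or more; the carrier lies flat on the bench, at rest, 12 to 88 mm clear of the front of the rails and within 40 mm of the holder's centre line; the cast stands upright on the carrier's pad within 15 mm of its place (value of joint lock_ring above 1.05 rad and x of carrier in the frame of holder between -0.15 and -0.074 m and y of carrier in the frame of holder between -0.04 and 0.04 m and height (world z) of carrier below 0.004 m and angle between carrier's own z axis and vertical below 0.06 rad and distance between cast_centre and seat below 0.015 m and angle between cast_centre's own z axis and vertical below 0.1 rad and linear speed of each of carrier, cast below 0.01 m/s); the robot touches nothing.
It fails at once if the robot touches the cast (over 1 N) (contact force between any of the fingers, the arm and cast above 1 N).
It fails at once if a bystander is moved by more than 20 mm (distance of any of amber_jar, green_cast, dropper from where it was at the start of the episode above 0.02 m).
It also fails if it takes over 48 s, if anything falls off the work surface, if the arm or the gripper's body presses on something with over 40 N, if the wrist force passes 120 N, or if a joint passes its speed limit or range.

## Working session

There is one attempt and no reset: what is moved stays moved. The work goes in short steps, Python scripts to look and compute and a tool call to move; the robot and the scene stay as the last step left them, time stands still between calls to the robot, and variables do not carry over. Pictures are saved under pics/ and viewed, and the job is handed in when it is done.

Besides the shell and the picture viewer there is one more tool, called after "Request:" as name(argument=value, ...), one argument or row to a line, values as JSON. step_arm: Moves the arm, as the interface text tells. Its arguments: {"type":"object","properties":{"deltas":{"type":"array"}},"required":["deltas"]}

```bash
mkdir -p pics; ls; python3 - <<'E'
from workcell import arm
import cv2,json
s=arm.get_state(); print(s, arm.tip_extent)
for n in ["scene","side","wrist"]:
    c=arm.read_camera(n); cv2.imwrite(f"pics/{n}0.png",c["image"][:,:,::-1]); print(n,c["mtx"],c.get("pose",c.get("hand_eye")))
E
```

```text
pics
{'t': 0.0, 'joint_positions': array([-1.30358672e+00,  4.80841362e-01,  1.59690042e+00,  2.04408924e-05,
        1.06508740e+00, -4.66335911e-02]), 'joint_vel': array([-1.57756414e-03,  1.12069433e-03,  9.45757105e-04,  1.61804470e-03,
        3.54116674e-05, -6.57475156e-04]), 'joint_efforts': array([-2.00820818e-03, -9.50632095e+01, -4.30178654e+01, -3.31081465e-04,
        1.20970089e-02,  9.84610392e-05]), 'tcp_pos': array([ 0.20056442, -0.61785976,  0.2496563 ]), 'ee_rot': array([-3.10177863e+00, -4.90755238e-01,  1.85799754e-04]), 'wrist_force': array([ 0.37970725,  1.41805783, -0.33525252]), 'wrist_torque': array([0.04438756, 0.0131719 , 0.06309398]), 'grip_width': 0.9977432985589868} 0.019
scene [[416.36819513   0.         256.395612  ]
 [  0.         416.36819513 195.47617998]
 [  0.           0.           1.        ]] [[-0.78242103 -0.26013052  0.5658175   0.07941037]
 [-0.62220048  0.36469304 -0.69272328  0.55933158]
 [-0.02615124 -0.89405319 -0.44719684  0.449903  ]
 [ 0.          0.          0.          1.        ]]
side [[477.78500255   0.         258.99689256]
 [  0.         477.78500255 189.31668705]
 [  0.           0.           1.        ]] [[-0.86382127 -0.21542765  0.45541601  0.09619183]
 [-0.50353343  0.33986752 -0.79431993  0.76404296]
 [ 0.01633737 -0.91546764 -0.40205982  0.45093869]
 [ 0.          0.          0.          1.        ]]
wrist [[297.31863964   0.         260.02816732]
 [  0.         297.31863964 188.36124221]
 [  0.           0.           1.        ]] [[-7.85705091e-04 -9.58645212e-01 -2.84602778e-01  7.23445240e-02]
 [ 9.99999431e-01 -9.58658094e-04  4.68401428e-04  7.70169770e-04]
 [-7.21867542e-04 -2.84602248e-01  9.58645419e-01 -1.25047695e-01]
 [ 0.00000000e+00  0.00000000e+00  0.00000000e+00  1.00000000e+00]]
```

View pics/scene0.png

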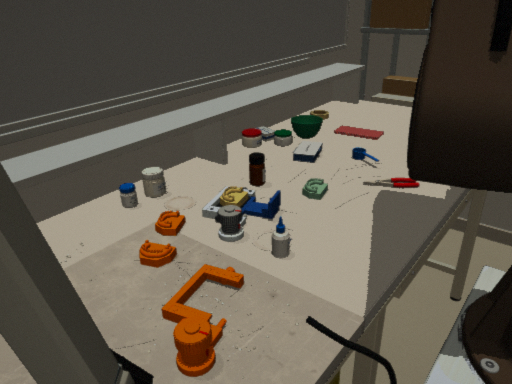

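View pics/side0.png

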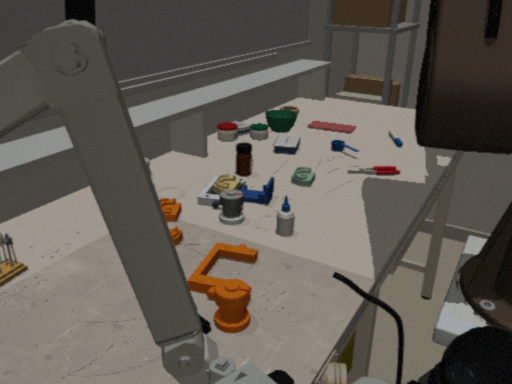

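View pics/wrist0.png

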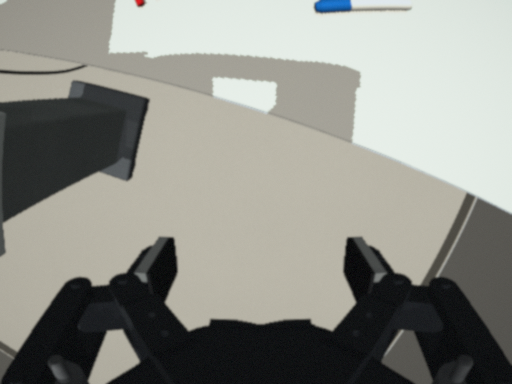

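The aluminium holder with the blue carrier and yellow cast is near scene (240,203) and side (238,190). The orange holder at scene (205,305) and the orange casts at (170,222) and (157,253) are look-alikes, so I'll leave them alone. Next I'll confirm this in an enlarged crop.

```bash
python3 - <<'E'
import cv2,numpy as np
a=cv2.imread("pics/scene0.png")[140:265,185:335]; b=cv2.imread("pics/side0.png")[135:245,180:315]
a=cv2.resize(a,(600,500),interpolation=3); cv2.imwrite("pics/c1.png",a)
b=cv2.resize(b,None,fx=4.4,fy=4.4,interpolation=3); cv2.imwrite("pics/c2.png",b)
E
```

```text
(no output)
```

View pics/c1.png

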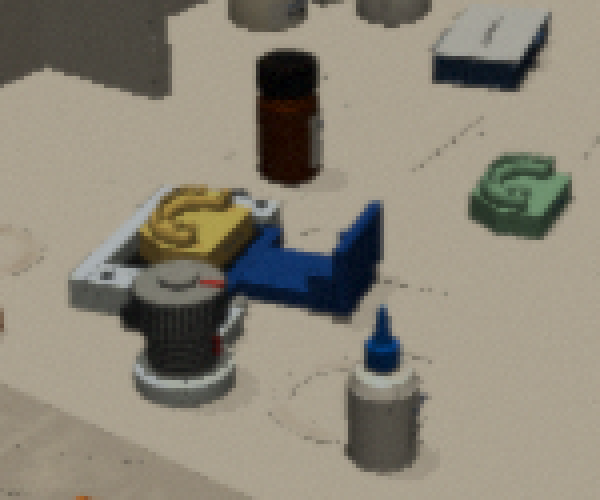

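View pics/c2.png

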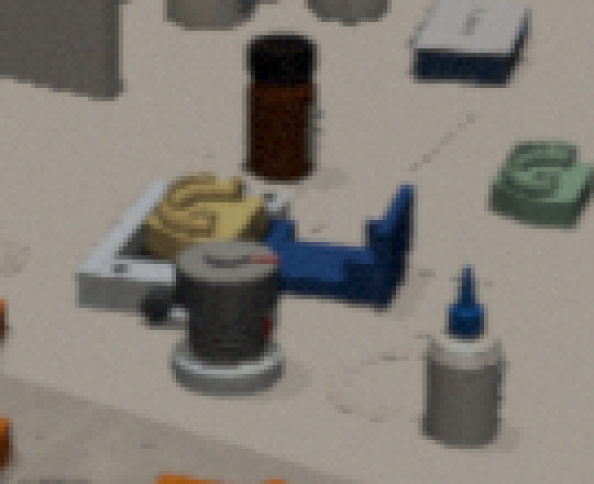

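The crop confirms it: aluminium rails, a steel ring with a red mark, the blue carrier with its tab to the right, and the yellow cast. Now a rough localisation.

```bash
cat > h.py <<'E'
import numpy as np,cv2
from scipy.spatial.transform import Rotation as R
MT={}
def pose_scene():
    return (np.array([[416.36819513,0,256.395612],[0,416.36819513,195.47617998],[0,0,1]]),np.array([[-0.78242103,-0.26013052,0.5658175,0.07941037],[-0.62220048,0.36469304,-0.69272328,0.55933158],[-0.02615124,-0.89405319,-0.44719684,0.449903],[0,0,0,1]]))
def pose_side():
    return (np.array([[477.78500255,0,258.99689256],[0,477.78500255,189.31668705],[0,0,1]]),np.array([[-0.86382127,-0.21542765,0.45541601,0.09619183],[-0.50353343,0.33986752,-0.79431993,0.76404296],[0.01633737,-0.91546764,-0.40205982,0.45093869],[0,0,0,1]]))
def ray(K,P,uv):
    d=P[:3,:3]@(np.linalg.inv(K)@np.array([uv[0],uv[1],1.]))
    return P[:3,3],d
def onz(o,d,z): return o+d*(z-o[2])/d[2]
KW=np.array([[297.31863964,0,260.02816732],[0,297.31863964,188.36124221],[0,0,1]])
HE=np.array([[-7.85705091e-04,-9.58645212e-01,-2.84602778e-01,7.23445240e-02],[9.99999431e-01,-9.58658094e-04,4.68401428e-04,7.70169770e-04],[-7.21867542e-04,-2.84602248e-01,9.58645419e-01,-1.25047695e-01],[0,0,0,1]])
def wpose(tcp,rv):
    T=np.eye(4);T[:3,:3]=R.from_rotvec(rv).as_matrix();T[:3,3]=tcp;return T@HE
def wray(P,uv):
    x=(uv[0]-KW[0,2])/KW[0,0];y=(uv[1]-KW[1,2])/KW[1,1];th=np.hypot(x,y)
    s=np.sin(th)/th if th>1e-9 else 1.
    return P[:3,3],P[:3,:3]@np.array([x*s,y*s,np.cos(th)])
def wproj(P,X):
    c=P[:3,:3].T@(np.array(X)-P[:3,3]);r=np.hypot(c[0],c[1]);th=np.arctan2(r,c[2])
    return np.array([KW[0,2]+KW[0,0]*th*c[0]/r,KW[1,2]+KW[1,1]*th*c[1]/r])
E
python3 - <<'E'
from h import *
np.set_printoptions(precision=4,suppress=True)
def sc(u,v): return (185+u/4,140+v/4)
def sd(u,v): return (180+u/4.4,135+v/4.4)
K,P=pose_scene();K2,P2=pose_side()
for n,a,b,z in [("ringtop",sc(180,282),sd(229,262),.058),("tabtopR",sc(377,203),sd(407,188),.046),("tabtopL",sc(340,235),sd(370,222),.046),
 ("jar",sc(289,172),sd(281,168),0),("dropper",sc(381,458),sd(462,432),0),("green",sc(520,215),sd(540,205),0)]:
    print(n,onz(*ray(K,P,a),z),onz(*ray(K2,P2,b),z))
from workcell import arm
s=arm.get_state();print(R.from_rotvec(s['ee_rot']).as_matrix())
E
```

```text
ringtop [0.5765 0.0343 0.058 ] [0.5736 0.0389 0.058 ]
tabtopR [ 0.5638 -0.114   0.046 ] [ 0.5618 -0.1078  0.046 ]
tabtopL [ 0.5571 -0.071   0.046 ] [ 0.556  -0.0597  0.046 ]
jar [ 0.6915 -0.195   0.    ] [ 0.6908 -0.1943  0.    ]
dropper [0.4579 0.0303 0.    ] [0.4574 0.0294 0.    ]
green [ 0.539  -0.2273  0.    ] [ 0.5402 -0.2248  0.    ]
[[ 0.9512  0.3086 -0.0002]
 [ 0.3086 -0.9512  0.0009]
 [ 0.0001 -0.0009 -1.    ]]
```

Request:
step_arm(
  deltas=[
    {"x": 50,"y": -42,"z": 0},
    {"x": 100,"y": -84,"z": 0},
    {"x": 150,"y": -126,"z": 0},
    {"x": 200,"y": -168,"z": 0},
    {"x": 250,"y": -210,"z": 0},
  ],
)

```text
$.deltas[0]: bad value
```

Request:
step_arm(
  deltas=[
    {"x": 50,"y": -42,"z": 0},
    {"x": 100,"y": -84,"z": 0},
    {"x": 150,"y": -126,"z": 0},
    {"x": 200,"y": -168,"z": 0},
    {"x": 250,"y": -210,"z": 0},
  ],
)

```text
$.deltas[0]: bad value
```

Request:
step_arm(
  deltas=[
    {"x": 20,"y": -10,"z": 0},
    {"x": 20,"y": -19,"z": 0},
  ],
)

```text
$.deltas[0]: bad value
```

```bash
cat > snap.py <<'E'
import sys,cv2,json,numpy as np
from workcell import arm
n=sys.argv[1]; s=arm.get_state(); c=arm.read_camera("wrist")
cv2.imwrite(f"pics/{n}.png",cv2.resize(c["image"][:,:,::-1],(768,576),interpolation=cv2.INTER_CUBIC))
json.dump({k:list(map(float,s[k])) for k in("tcp_pos","ee_rot")},open(f"{n}.json","w"))
print(s["t"],s["tcp_pos"],s["ee_rot"],s["wrist_force"],s["grip_width"])
E
python3 snap.py w1
```

```text
0.15 [ 0.20057153 -0.61797739  0.2498062 ] [-3.10208953e+00 -4.90668859e-01  1.45643206e-04] [ 0.28900275  0.16383404 -0.29281597] 1.0022903692017997
```

View pics/w1.png

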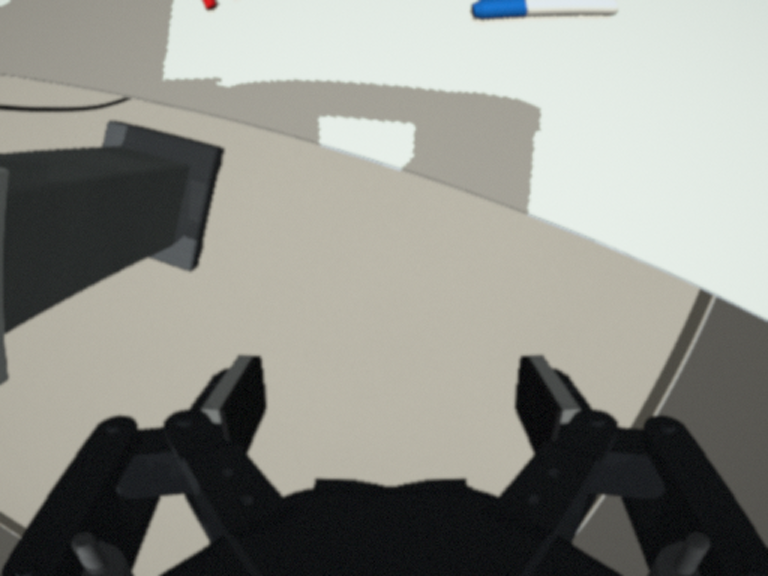

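The rows need all five fields, and nothing has moved yet. I'll resend the moves in full.

Request:
step_arm(
  deltas=[
    {"x": 50,"y": -42,"z": 0,"yaw": 0,"claw": 1},
    {"x": 100,"y": -84,"z": 0,"yaw": 0,"claw": 1},
    {"x": 150,"y": -126,"z": 0,"yaw": 0,"claw": 1},
    {"x": 200,"y": -168,"z": 0,"yaw": 0,"claw": 1},
    {"x": 250,"y": -210,"z": 0,"yaw": 0,"claw": 1},
  ],
)

```text
t: 0.82
tcp_pos: [0.3669, -0.3515, 0.2504]
ee_rot: [3.103, 0.49, 0.0]
wrist_force: [1.3, -0.8, 0.6]
grip_width: 1.003
```

Request:
step_arm(
  deltas=[
    {"x": 50,"y": -42,"z": 0,"yaw": 0,"claw": 1},
    {"x": 100,"y": -84,"z": 0,"yaw": 0,"claw": 1},
    {"x": 150,"y": -126,"z": 0,"yaw": 0,"claw": 1},
    {"x": 200,"y": -168,"z": 0,"yaw": 0,"claw": 1},
    {"x": 250,"y": -210,"z": 0,"yaw": 0,"claw": 1},
  ],
)

```text
t: 1.45
tcp_pos: [0.5326, -0.0862, 0.2504]
ee_rot: [3.103, 0.491, 0.001]
wrist_force: [0.7, -1.6, -0.5]
grip_width: 0.998
```

Request:
step_arm(
  deltas=[
    {"x": 10,"y": -10,"z": 0,"yaw": 0,"claw": 1},
    {"x": 20,"y": -19,"z": 0,"yaw": 0,"claw": 1},
    {"x": 20,"y": -19,"z": 0,"yaw": 0,"claw": 1},
  ],
)

```text
t: 1.82
tcp_pos: [0.5448, -0.0641, 0.2502]
ee_rot: [3.103, 0.491, -0.0]
wrist_force: [0.5, -0.3, -0.8]
grip_width: 0.999
```

```bash
python3 snap.py w2
```

```text
1.825 [ 0.54484444 -0.06414853  0.25022055] [ 3.10292887e+00  4.90911924e-01 -3.34477299e-04] [ 0.50419751 -0.29599173 -0.79860037] 0.9990279447850466
```

View pics/w2.png

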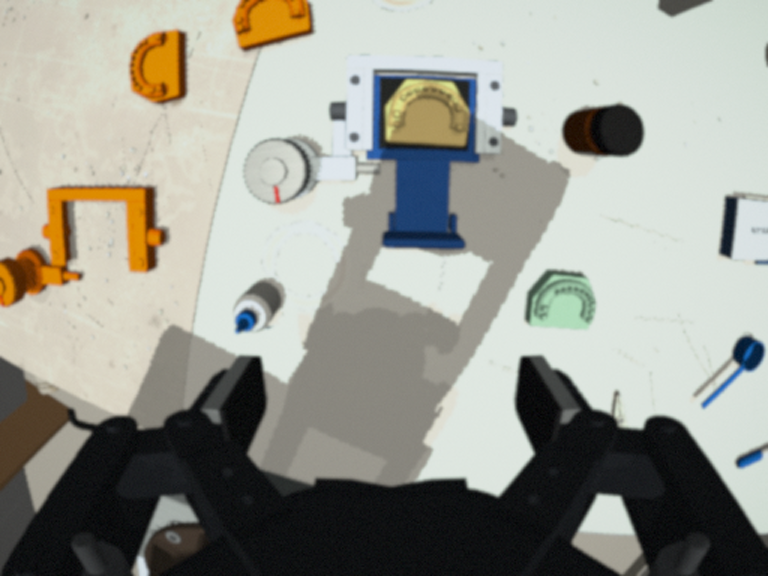

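```bash
python3 - <<'E'
import cv2
a=cv2.imread("pics/w2.png")
c=cv2.resize(a[40:265,225:525],(800,600),interpolation=3); cv2.imwrite("pics/c3.png",c)
E
```

```text
(no output)
```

View pics/c3.png

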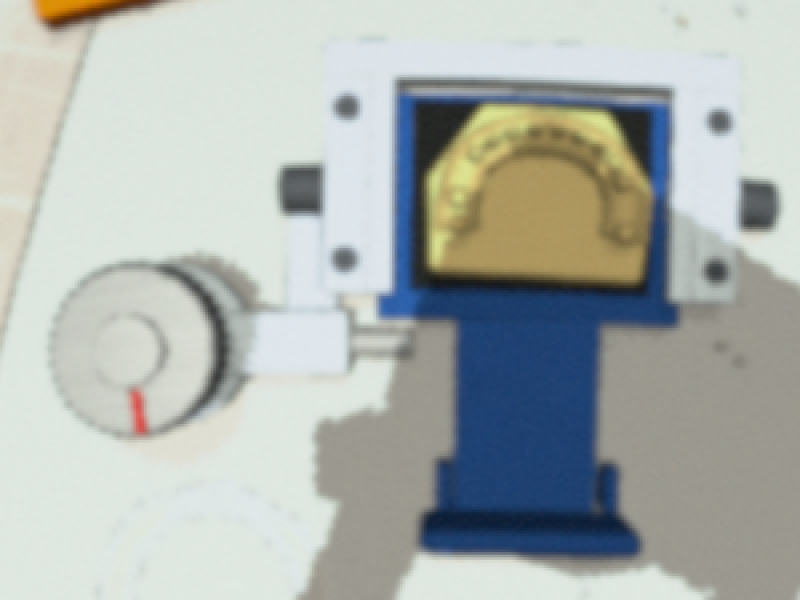

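```bash
cat > m.py <<'E'
from h import *
import json
np.set_printoptions(precision=4,suppress=True)
j=json.load(open("w2.json"));P=wpose(j["tcp_pos"],j["ee_rot"]);Rt=R.from_rotvec(j["ee_rot"]).as_matrix()
w={}
pts={"rc":(135,350,.058,(-7,110)),"fl":(325,290,.02,(8,62)),"fr":(735,303,.02,(8,-62)),"bl":(325,40,.02,(85,62)),"br":(742,58,.02,(85,-62)),"tl":(422,533,.046,(-58,32)),"tr":(640,537,.046,(-58,-32)),"mark":(139,433,.058,None)}
A=[];B=[]
for n,(u,v,z,h) in pts.items():
    p=onz(*wray(P,(150+u/4,26.67+v/4)),z);w[n]=p
    if h: A.append(np.array(h)/1e3);B.append(p[:2])
A=np.array(A);B=np.array(B)
a=A-A.mean(0);b=B-B.mean(0);th=np.arctan2((a[:,0]*b[:,1]-a[:,1]*b[:,0]).sum(),(a*b).sum())
M=np.array([[np.cos(th),-np.sin(th)],[np.sin(th),np.cos(th)]]);t=B.mean(0)-M@A.mean(0)
print("yaw",np.degrees(th),"toolyaw",np.degrees(np.arctan2(Rt[1,0],Rt[0,0])),"org",t)
for n,p in w.items():
    print(n,p, "in holder mm",(M.T@(p[:2]-t))*1e3)
np.savez("hold.npz",M=M,t=t)
E
python3 m.py
```

```text
yaw 16.96336902318844 toolyaw 17.980410688916468 org [ 0.6169 -0.0703]
rc [0.5785 0.0323 0.058 ] in holder mm [ -6.8443 109.3229]
fl [ 0.6076 -0.0091  0.02  ] in holder mm [ 8.9741 61.1954]
fr [ 0.6434 -0.1264  0.02  ] in holder mm [  8.9633 -61.4211]
bl [0.6802 0.0142 0.02  ] in holder mm [85.1872 62.3522]
br [ 0.7162 -0.1046  0.02  ] in holder mm [ 84.9692 -61.83  ]
tl [ 0.5512 -0.0577  0.046 ] in holder mm [-59.2195  31.1826]
tr [ 0.5694 -0.117   0.046 ] in holder mm [-59.03  -30.802]
mark [0.5569 0.025  0.058 ] in holder mm [-29.6108 108.6545]
```

Fit agrees to about 1 mm: holder origin (0.617, -0.070), yaw 17°, and ring centre (0.578, 0.0325). Now I move above the ring, pre-turned 30° clockwise.

Request:
step_arm(
  deltas=[
    {"x": 25,"y": -33,"z": 10,"yaw": 10,"claw": 1},
    {"x": 50,"y": -66,"z": 40,"yaw": 20,"claw": 1},
    {"x": 62,"y": -82,"z": 80,"yaw": 30,"claw": 1},
    {"x": 62,"y": -82,"z": 130,"yaw": 30,"claw": 1},
    {"x": 62,"y": -82,"z": 130,"yaw": 30,"claw": 1},
  ],
)

```text
t: 2.5
tcp_pos: [0.576, 0.0321, 0.1176]
ee_rot: [3.123, -0.33, -0.01]
wrist_force: [-1.8, 0.3, 0.9]
grip_width: 0.993
```

```bash
python3 snap.py w3
```

```text
2.5 [0.57597535 0.03213356 0.11763255] [ 3.1233636  -0.33014672 -0.01002575] [-1.80642654  0.31920518  0.87089217] 0.992773305404454
```

View pics/w3.png

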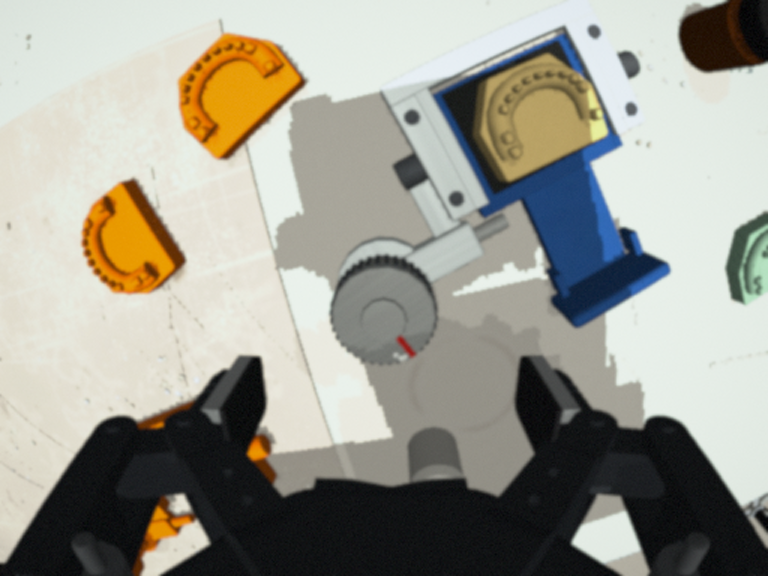

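```bash
python3 - <<'E'
from h import *
import json
j=json.load(open("w3.json"));P=wpose(j["tcp_pos"],j["ee_rot"])
for z,uv in((.058,(384.5,312)),(.06,(384,318))):
    print(onz(*wray(P,(uv[0]/1.5,uv[1]/1.5)),z))
for c in [(0.578,0.0325)]: # project ring
    q=[wproj(P,[c[0]+.0235*np.cos(a),c[1]+.0235*np.sin(a),.058])*1.5 for a in np.arange(0,6.28,.785)]
    print(np.array(q).round(0).tolist())
Rm=R.from_rotvec(j["ee_rot"]).as_matrix();print(Rm.round(3)); print(Rm.T@(np.array([.578,.0325,.047])-j["tcp_pos"]))
E
```

```text
[0.57980629 0.03285599 0.058     ]
[0.57783552 0.03349262 0.06      ]
[[374.0, 265.0], [341.0, 288.0], [335.0, 326.0], [358.0, 355.0], [397.0, 362.0], [430.0, 342.0], [438.0, 305.0], [416.0, 273.0]]
[[ 0.978 -0.209 -0.006]
 [-0.209 -0.978 -0.   ]
 [-0.006  0.001 -1.   ]]
[ 0.00234565 -0.00088612  0.07061801]
```

Request:
step_arm(
  deltas=[
    {"x": 1,"y": -1,"z": 30,"yaw": 0,"claw": 1},
    {"x": 1,"y": -1,"z": 55,"yaw": 0,"claw": 1},
    {"x": 1,"y": -1,"z": 70,"yaw": 0,"claw": 1},
    {"x": 1,"y": -1,"z": 72,"yaw": 0,"claw": 1},
    {"x": 1,"y": -1,"z": 72,"yaw": 0,"claw": 1},
  ],
)

```text
t: 3.18
tcp_pos: [0.5805, 0.0338, 0.0494]
ee_rot: [-3.124, 0.329, -0.002]
wrist_force: [0.5, -0.8, 0.8]
grip_width: 1.001
```

Request:
step_arm(
  deltas=[
    {"x": -1,"y": 1,"z": 2,"yaw": 0,"claw": 1},
    {"x": -1,"y": 1,"z": 2,"yaw": 0,"claw": 0.7},
    {"x": -1,"y": 1,"z": 2,"yaw": 0,"claw": 0.4},
    {"x": -1,"y": 1,"z": 2,"yaw": 0,"claw": 0.4},
    {"x": -1,"y": 1,"z": 2,"yaw": 0,"claw": 0.4},
  ],
)

```text
t: 3.8
tcp_pos: [0.5791, 0.0345, 0.047]
ee_rot: [-3.123, 0.329, -0.002]
wrist_force: [-0.5, 15.5, 10.8]
grip_width: 0.534
```

```bash
python3 snap.py w4; python3 -c "
from workcell import arm;print(arm.get_state()['joint_positions'])"
```

```text
3.8 [0.57914351 0.03445817 0.04699475] [-3.12301351e+00  3.29292401e-01 -1.75913688e-03] [-0.46489909 15.53020183 10.7964282 ] 0.5343766655892954
[0.00650728 0.65595016 1.910144   0.00205425 0.57420416 1.7856801 ]
```

View pics/w4.png

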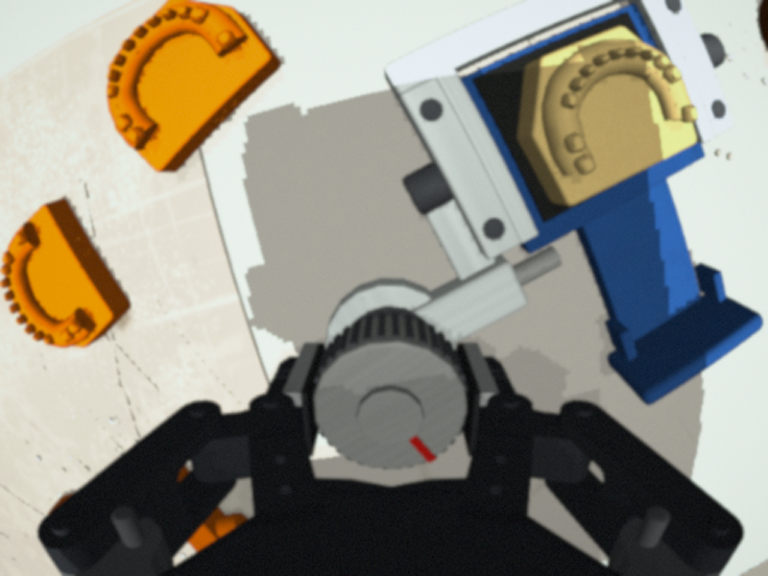

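Request:
step_arm(
  deltas=[
    {"x": 0,"y": -1,"z": 0,"yaw": -6,"claw": 0.4},
    {"x": 0,"y": -1,"z": 0,"yaw": -14,"claw": 0.4},
    {"x": 0,"y": -1,"z": 0,"yaw": -22,"claw": 0.4},
    {"x": 0,"y": -1,"z": 0,"yaw": -30,"claw": 0.4},
    {"x": 0,"y": -1,"z": 0,"yaw": -38,"claw": 0.4},
  ],
)

```text
t: 4.47
tcp_pos: [0.5791, 0.0352, 0.047]
ee_rot: [-3.059, -0.713, -0.001]
wrist_force: [-2.7, 13.0, 11.7]
grip_width: 0.536
```

Request:
step_arm(
  deltas=[
    {"x": 0,"y": 0,"z": 0,"yaw": -8,"claw": 0.4},
    {"x": 0,"y": 0,"z": 0,"yaw": -16,"claw": 0.4},
    {"x": 0,"y": 0,"z": 0,"yaw": -24,"claw": 0.4},
    {"x": 0,"y": 0,"z": 0,"yaw": -29,"claw": 0.4},
    {"x": 0,"y": 0,"z": 0,"yaw": -29,"claw": 0.4},
  ],
)

```text
t: 5.1
tcp_pos: [0.5788, 0.0355, 0.047]
ee_rot: [-2.785, -1.452, -0.001]
wrist_force: [-3.7, 15.6, 13.0]
grip_width: 0.537
```

```bash
python3 snap.py w5; python3 -c "
from workcell import arm;s=arm.get_state();print(s['joint_positions'],s['wrist_torque'])"
```

```text
5.1 [0.5787524  0.03550964 0.04699683] [-2.78507772e+00 -1.45158373e+00 -1.02342752e-03] [-3.67669885 15.63210394 12.98224218] 0.5366927931402082
[0.00829098 0.65605477 1.90993732 0.00206953 0.57538955 0.61757438] [2.63583022 0.89590888 0.02495324]
```

View pics/w5.png

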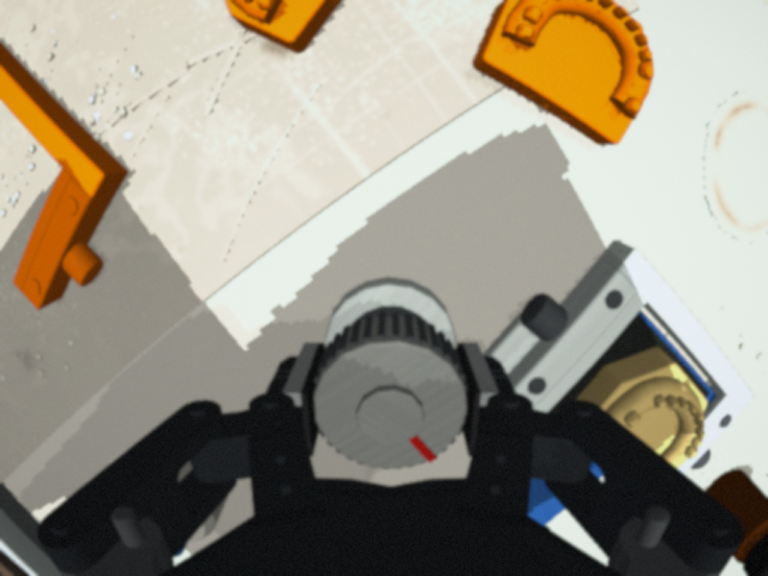

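Request:
step_arm(
  deltas=[
    {"x": 0,"y": 0,"z": 0,"yaw": -2,"claw": 0.4},
    {"x": 0,"y": 0,"z": 0,"yaw": -5,"claw": 0.4},
    {"x": 0,"y": 0,"z": 0,"yaw": -5,"claw": 0.4},
  ],
)

```text
t: 5.52
tcp_pos: [0.5783, 0.035, 0.0469]
ee_rot: [-2.721, -1.568, -0.0]
wrist_force: [-4.5, 9.2, 14.7]
grip_width: 0.532
```

```bash
python3 -c "
from workcell import arm;s=arm.get_state();print(s['joint_positions'],s['wrist_torque'])"
```

```text
[0.00736372 0.65613296 1.91037014 0.0021515  0.57575383 0.53106278] [ 1.41454645  0.99568107 -1.91781562]
```

Torque rose to 1.9 N m, so the ring is at its stop. I release and rise.

Request:
step_arm(
  deltas=[
    {"x": 0,"y": 0,"z": 0,"yaw": 0,"claw": 1},
    {"x": 0,"y": 0,"z": 0,"yaw": 0,"claw": 1},
    {"x": 0,"y": 0,"z": 0,"yaw": 0,"claw": 1},
    {"x": 0,"y": 0,"z": -40,"yaw": 0,"claw": 1},
    {"x": 0,"y": 0,"z": -90,"yaw": 0,"claw": 1},
  ],
)

```text
t: 6.15
tcp_pos: [0.578, 0.0341, 0.1364]
ee_rot: [-2.72, -1.57, 0.003]
wrist_force: [1.1, 0.1, 0.2]
grip_width: 1.001
```

Request:
step_arm(
  deltas=[
    {"x": 0,"y": 0,"z": -40,"yaw": 10,"claw": 0.5},
    {"x": 0,"y": 0,"z": -60,"yaw": 20,"claw": 0.2},
    {"x": 0,"y": 0,"z": -60,"yaw": 30,"claw": 0},
    {"x": 0,"y": 0,"z": -60,"yaw": 40,"claw": 0},
    {"x": 0,"y": 0,"z": -60,"yaw": 43,"claw": 0},
  ],
)

```text
t: 6.78
tcp_pos: [0.5787, 0.0341, 0.1963]
ee_rot: [3.108, 0.458, 0.0]
wrist_force: [0.6, -0.3, 0.0]
grip_width: 0.001
```

```bash
python3 snap.py w6
```

```text
6.775 [0.57873383 0.03411957 0.19633336] [3.10798497e+00 4.57896502e-01 2.27799413e-05] [ 0.5546678  -0.33281493  0.02052398] 0.0014514774883764218
```

View pics/w6.png

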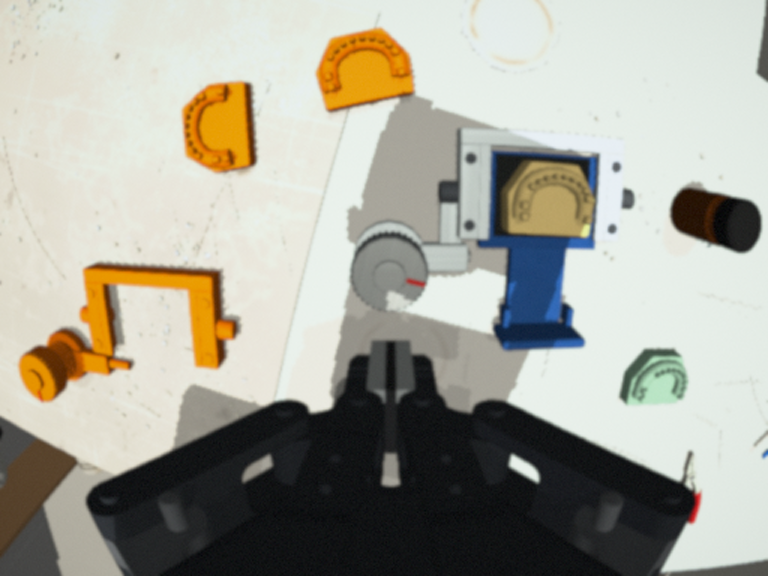

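Ring mark has turned about 74° and the bolt is drawn. Now closed fingers go over the gap behind the tab.

Request:
step_arm(
  deltas=[
    {"x": -10,"y": 40,"z": 0,"yaw": 0,"claw": 0},
    {"x": -20,"y": 80,"z": 0,"yaw": 0,"claw": 0},
    {"x": -28,"y": 111,"z": 30,"yaw": 0,"claw": 0},
    {"x": -28,"y": 111,"z": 80,"yaw": 0,"claw": 0},
    {"x": -28,"y": 111,"z": 80,"yaw": 0,"claw": 0},
  ],
)

```text
t: 7.45
tcp_pos: [0.582, -0.0801, 0.1135]
ee_rot: [-3.105, -0.464, 0.009]
wrist_force: [-0.8, 0.7, 1.0]
grip_width: 0.004
```

```bash
python3 snap.py w7; python3 - <<'E'
from h import *
from workcell import arm
s=arm.get_state();f=np.load("hold.npz");print(f["M"].T@(s["tcp_pos"][:2]-f["t"])*1e3)
E
```

```text
7.45 [ 0.58198158 -0.08012367  0.11353016] [-3.1050799  -0.46356974  0.00936137] [-0.83216803  0.71432     0.98375708] 0.0040514027101003405
[-34.81728414   0.49758415]
```

View pics/w7.png

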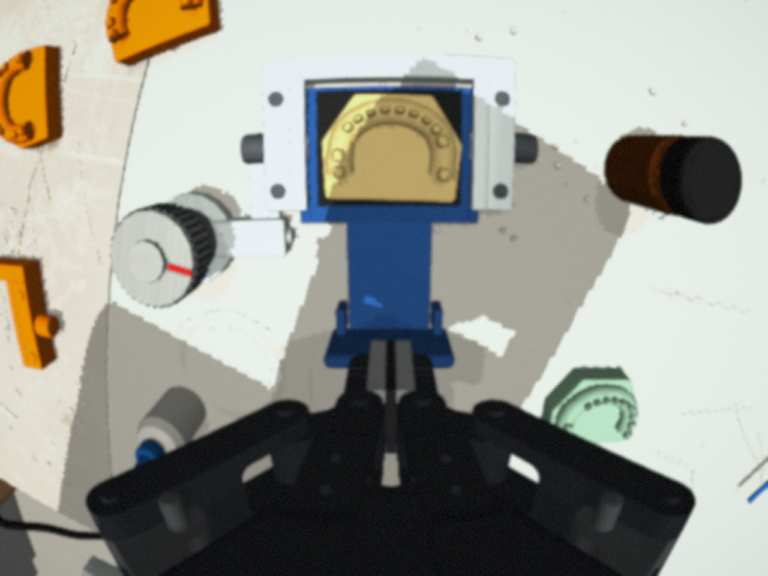

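```bash
python3 - <<'E'
from h import *
I=np.eye(4);P=HE
for p in [(.011,0,.019),(-.011,0,.019),(0,.015,.019),(0,-.015,.019),(.011,0,.0),(.011,.011,.019)]: print(p,(wproj(P,p)*1.5).round())
E
python3 -c "
import cv2
a=cv2.imread('pics/w7.png')[280:500,240:540];cv2.imwrite('pics/c7.png',cv2.resize(a,(800,587),interpolation=3))"
```

```text
(0.011, 0, 0.019) [388. 333.]
(-0.011, 0, 0.019) [388. 388.]
(0, 0.015, 0.019) [429. 361.]
(0, -0.015, 0.019) [346. 361.]
(0.011, 0, 0.0) [387. 357.]
(0.011, 0.011, 0.019) [419. 333.]
```

View pics/c7.png

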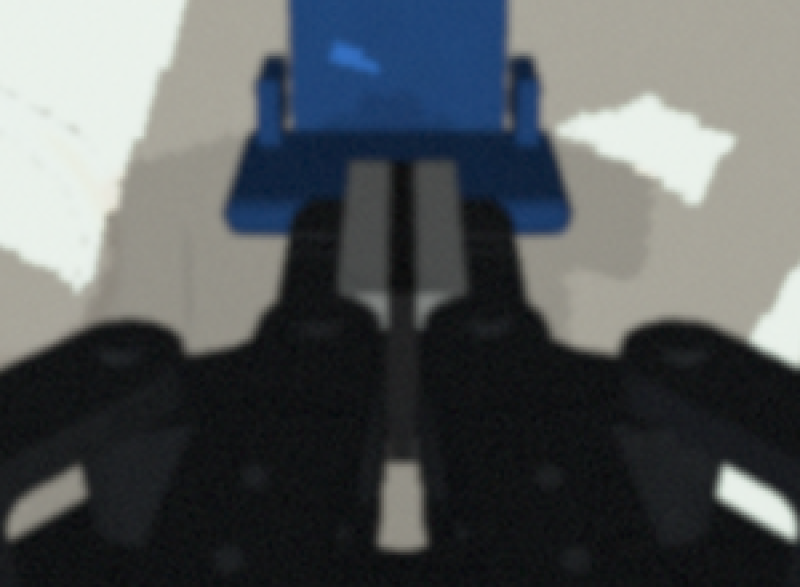

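Request:
step_arm(
  deltas=[
    {"x": 1,"y": 0,"z": 25,"yaw": 0,"claw": 0},
    {"x": 1,"y": 0,"z": 45,"yaw": 0,"claw": 0},
    {"x": 1,"y": 0,"z": 60,"yaw": 0,"claw": 0},
    {"x": 1,"y": 0,"z": 60,"yaw": 0,"claw": 0},
  ],
)

```text
t: 8.0
tcp_pos: [0.5855, -0.0796, 0.0566]
ee_rot: [-3.107, -0.465, 0.0]
wrist_force: [0.4, -0.2, 0.8]
grip_width: -0.001
```

```bash
python3 snap.py w8; python3 - <<'E'
from h import *
from workcell import arm
s=arm.get_state();f=np.load("hold.npz");print(f["M"].T@(s["tcp_pos"][:2]-f["t"])*1e3)
E
```

```text
8.0 [ 0.585546   -0.07958464  0.05661976] [-3.10698313e+00 -4.64815258e-01  1.91551174e-04] [ 0.37712156 -0.16701088  0.84350095] -0.0012570129503691595
[-32.49767666   0.09758055]
```

View pics/w8.png

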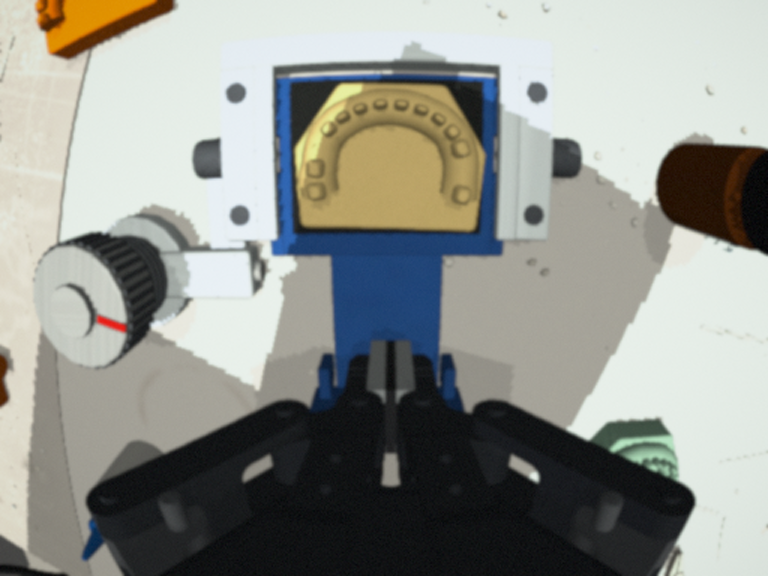

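The finger sits between the webs, behind the tab and well clear of the cast. Now the last of the descent, then a gentle approach to the tab.

Request:
step_arm(
  deltas=[
    {"x": 0,"y": 0,"z": 8,"yaw": 0,"claw": 0},
    {"x": 0,"y": 0,"z": 15,"yaw": 0,"claw": 0},
    {"x": 0,"y": 0,"z": 17,"yaw": 0,"claw": 0},
    {"x": 0,"y": 0,"z": 17,"yaw": 0,"claw": 0},
  ],
)

```text
t: 8.55
tcp_pos: [0.5852, -0.0798, 0.0391]
ee_rot: [-3.107, -0.464, 0.001]
wrist_force: [1.2, -0.4, 0.1]
grip_width: 0.005
```

Request:
step_arm(
  deltas=[
    {"x": -4,"y": 0,"z": 0,"yaw": 0,"claw": 0},
    {"x": -8,"y": 0,"z": 0,"yaw": 0,"claw": 0},
    {"x": -10,"y": 0,"z": 0,"yaw": 0,"claw": 0},
    {"x": -12,"y": 0,"z": 0,"yaw": 0,"claw": 0},
    {"x": -14,"y": 0,"z": 0,"yaw": 0,"claw": 0},
  ],
)

```text
t: 9.18
tcp_pos: [0.5721, -0.084, 0.0394]
ee_rot: [3.107, 0.464, 0.001]
wrist_force: [2.5, 1.5, -1.0]
grip_width: -0.001
```

Request:
step_arm(
  deltas=[
    {"x": -1,"y": 0,"z": 0,"yaw": 0,"claw": 0},
    {"x": -2,"y": 0,"z": 0,"yaw": 0,"claw": 0},
    {"x": -3,"y": 0,"z": 0,"yaw": 0,"claw": 0},
    {"x": -4,"y": 0,"z": 0,"yaw": 0,"claw": 0},
    {"x": -5,"y": 0,"z": 0,"yaw": 0,"claw": 0},
  ],
)

```text
t: 9.8
tcp_pos: [0.5694, -0.0855, 0.0397]
ee_rot: [3.106, 0.464, 0.006]
wrist_force: [10.1, 3.0, -5.7]
grip_width: 0.002
```

Request:
step_arm(
  deltas=[
    {"x": -1,"y": 0,"z": 0,"yaw": 0,"claw": 0},
    {"x": -2,"y": 0,"z": 0,"yaw": 0,"claw": 0},
    {"x": -3,"y": 0,"z": 0,"yaw": 0,"claw": 0},
    {"x": -4,"y": 0,"z": 0,"yaw": 0,"claw": 0},
    {"x": -5,"y": 0,"z": 0,"yaw": 0,"claw": 0},
  ],
)

```text
t: 10.42
tcp_pos: [0.5632, -0.0869, 0.0394]
ee_rot: [3.107, 0.464, 0.002]
wrist_force: [4.9, 1.3, -2.4]
grip_width: -0.0
```

```bash
python3 snap.py w9
```

```text
10.425 [ 0.56320469 -0.08688106  0.03938812] [3.10679985e+00 4.63767901e-01 2.13581579e-03] [ 4.86145648  1.34006835 -2.38950887] -0.0004944456090559041
```

View pics/w9.png

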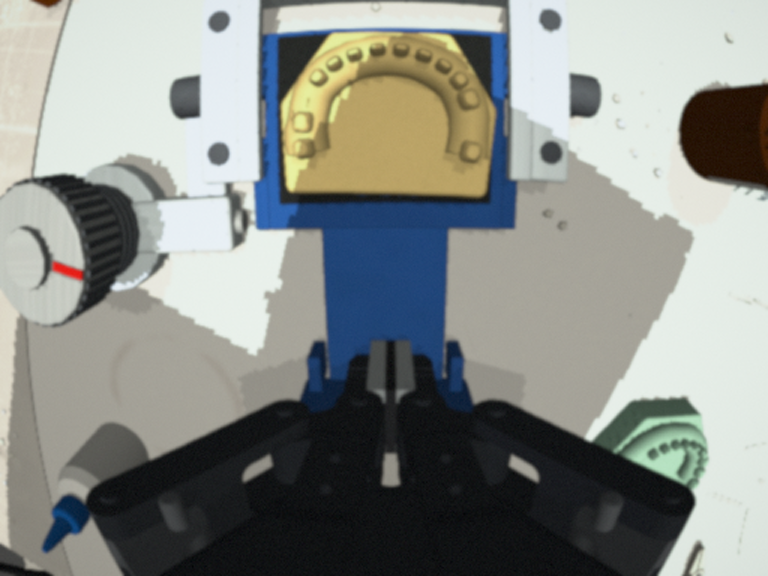

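Past the detent: force fell from about 11 N to 5 N, and the cast is still square on its pad. Continuing at about 40 mm/s.

Request:
step_arm(
  deltas=[
    {"x": -3,"y": 0,"z": 0,"yaw": 0,"claw": 0},
    {"x": -7,"y": 0,"z": 0,"yaw": 0,"claw": 0},
    {"x": -11,"y": 0,"z": 0,"yaw": 0,"claw": 0},
    {"x": -15,"y": 0,"z": 0,"yaw": 0,"claw": 0},
    {"x": -19,"y": 0,"z": 0,"yaw": 0,"claw": 0},
  ],
)

```text
t: 11.1
tcp_pos: [0.5449, -0.0925, 0.0394]
ee_rot: [3.107, 0.464, 0.002]
wrist_force: [4.2, 1.2, -2.9]
grip_width: -0.002
```

Request:
step_arm(
  deltas=[
    {"x": -4,"y": 0,"z": 0,"yaw": 0,"claw": 0},
    {"x": -8,"y": 0,"z": 0,"yaw": 0,"claw": 0},
    {"x": -12,"y": 0,"z": 0,"yaw": 0,"claw": 0},
    {"x": -16,"y": 0,"z": 0,"yaw": 0,"claw": 0},
    {"x": -20,"y": 0,"z": 0,"yaw": 0,"claw": 0},
  ],
)

```text
t: 11.72
tcp_pos: [0.5249, -0.0983, 0.0393]
ee_rot: [3.107, 0.464, 0.0]
wrist_force: [2.7, 0.7, -1.6]
grip_width: -0.0
```

Request:
step_arm(
  deltas=[
    {"x": -4,"y": 0,"z": 0,"yaw": 0,"claw": 0},
    {"x": -8,"y": 0,"z": 0,"yaw": 0,"claw": 0},
    {"x": -12,"y": 0,"z": 0,"yaw": 0,"claw": 0},
    {"x": -16,"y": 0,"z": 0,"yaw": 0,"claw": 0},
    {"x": -20,"y": 0,"z": 0,"yaw": 0,"claw": 0},
  ],
)

```text
t: 12.35
tcp_pos: [0.5058, -0.1042, 0.0393]
ee_rot: [3.107, 0.464, 0.0]
wrist_force: [2.4, 0.7, -1.8]
grip_width: 0.0
```

```bash
python3 snap.py w10
```

```text
12.35 [ 0.50577347 -0.1041744   0.03932131] [3.10713837e+00 4.63853380e-01 6.02796549e-05] [ 2.42547261  0.6613705  -1.7713961 ] 1.252968746223369e-05
```

View pics/w10.png

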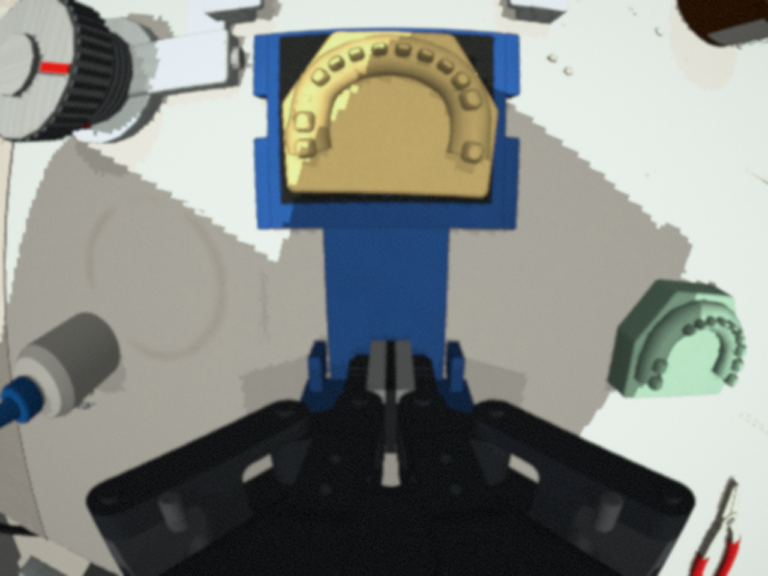

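Request:
step_arm(
  deltas=[
    {"x": -4,"y": 0,"z": 0,"yaw": 0,"claw": 0},
    {"x": -8,"y": 0,"z": 0,"yaw": 0,"claw": 0},
    {"x": -12,"y": 0,"z": 0,"yaw": 0,"claw": 0},
    {"x": -16,"y": 0,"z": 0,"yaw": 0,"claw": 0},
    {"x": -20,"y": 0,"z": 0,"yaw": 0,"claw": 0},
  ],
)

```text
t: 13.02
tcp_pos: [0.4867, -0.11, 0.0393]
ee_rot: [3.107, 0.464, 0.0]
wrist_force: [3.1, -0.3, 0.7]
grip_width: 0.001
```

Request:
step_arm(
  deltas=[
    {"x": -4,"y": 0,"z": 0,"yaw": 0,"claw": 0},
    {"x": -8,"y": 0,"z": 0,"yaw": 0,"claw": 0},
    {"x": -11,"y": 0,"z": 0,"yaw": 0,"claw": 0},
    {"x": -13,"y": 0,"z": 0,"yaw": 0,"claw": 0},
    {"x": -14,"y": 0,"z": 0,"yaw": 0,"claw": 0},
  ],
)

```text
t: 13.65
tcp_pos: [0.4735, -0.1141, 0.0393]
ee_rot: [3.107, 0.464, 0.0]
wrist_force: [3.8, 1.1, 0.6]
grip_width: -0.003
```

Request:
step_arm(
  deltas=[
    {"x": 2,"y": 0,"z": 0,"yaw": 0,"claw": 0},
    {"x": 6,"y": 0,"z": 0,"yaw": 0,"claw": 0},
    {"x": 10,"y": 0,"z": 0,"yaw": 0,"claw": 0},
    {"x": 10,"y": 0,"z": 0,"yaw": 0,"claw": 0},
  ],
)

```text
t: 14.15
tcp_pos: [0.4834, -0.111, 0.0393]
ee_rot: [3.107, 0.464, 0.0]
wrist_force: [-0.2, 1.1, 0.4]
grip_width: -0.002
```

Request:
step_arm(
  deltas=[
    {"x": 0,"y": 0,"z": -20,"yaw": 0,"claw": 0},
    {"x": 0,"y": 0,"z": -50,"yaw": 0,"claw": 0},
    {"x": 0,"y": 0,"z": -100,"yaw": 0,"claw": 0},
    {"x": 0,"y": 0,"z": -140,"yaw": 0,"claw": 0},
    {"x": 0,"y": 0,"z": -140,"yaw": 0,"claw": 0},
  ],
)

```text
t: 14.78
tcp_pos: [0.4845, -0.1115, 0.1821]
ee_rot: [3.105, 0.464, 0.007]
wrist_force: [-0.4, 0.8, -0.3]
grip_width: 0.0
```

```bash
python3 snap.py w11; python3 - <<'E'
from workcell import arm
import cv2
for n in("scene","side"): cv2.imwrite(f"pics/{n}1.png",cv2.resize(arm.read_camera(n)["image"][120:260,180:340,::-1],(640,560),interpolation=3))
E
```

```text
14.775 [ 0.4845379  -0.11153814  0.18209172] [3.10504036 0.46356059 0.00717236] [-0.44785954  0.80517716 -0.25137357] 0.0002764471783675256
```

View pics/w11.png

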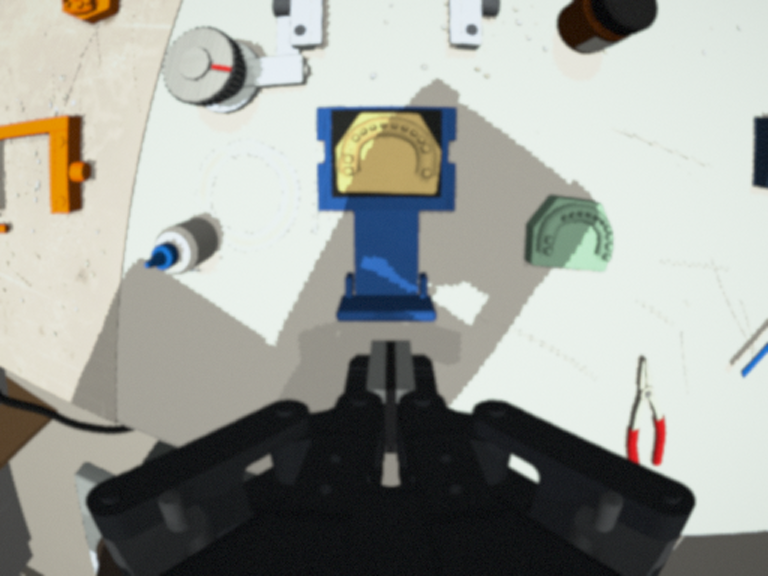

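View pics/side1.png

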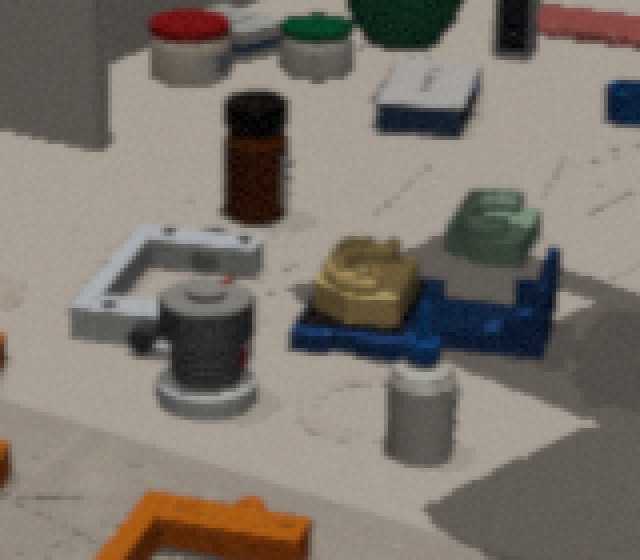

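Carrier is flat and clear, with the cast on its pad and the bystanders where they were. I'll measure the carrier's pose, the cast and the ring mark before handing in.

```bash
python3 - <<'E'
from h import *
import json
np.set_printoptions(precision=1,suppress=True)
j=json.load(open("w11.json"));P=wpose(j["tcp_pos"],j["ee_rot"]);f=np.load("hold.npz")
def h(u,v,z): return f["M"].T@(onz(*wray(P,(u/1.5,v/1.5)),z)[:2]-f["t"])*1e3
print("wide front L,R",h(317,210,.012),h(456,210,.012))
print("wide back L,R",h(317,107,.012),h(456,107,.012))
print("cast front top-ish L,R (z~.030)",h(335,194,.02),h(441,194,.02))
r=h(197,67,.058);m=h(229,69,.058);print("ring",r,m,np.degrees(np.arctan2(*(m-r)[::-1])))
E
```

```text
wide front L,R [-102.5   46.7] [-102.6  -46.4]
wide back L,R [-33.4  45.5] [-33.6 -45.4]
cast front top-ish L,R (z~.030) [-91.2  33.3] [-91.3 -35.1]
ring [ -8.5 110.5] [-12.3  90. ] -100.47628434857185
```

```bash
python3 -c "
from workcell import arm;print(arm.get_state()['t'],arm.hand_in())"
```

```text
the job is handed in; nothing more can be done
14.925 None
```

I turned the lock ring counter-clockwise to its stop and pulled the carrier out by its tab with closed fingers. I then handed in at 14.9 s with the gripper clear above the work. The interface gave no verdict.

- **Ring:** the wrist moment rose to 1.9 N m at the stop. The red mark turned by about 74° to 78° (roughly 1.3 rad, 1.05 needed), and no contact was made with the ring afterwards.
- **Pull:** the highest force I read at the end of a move was about 11 N at the detent. It then fell to about 5 N and lower while sliding.
- **Carrier:** it lies at x ≈ -102 mm and y ≈ 0 in the holder's frame, square to the holder, and looks flat on the bench in the side view.
- **Cast:** it stands upright on the pad, its front edge about 2 mm from the expected place, and I saw no contact with it.
- **Bystanders:** bottle, jar and green cast look unmoved in the last pictures. I did not measure their final positions.

No check failed or disagreed. The first three move calls were refused for missing fields, and nothing moved in them.

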